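# Lock the yellow screwdriver in its bench cradle

## Task

Put the yellow screwdriver away: pull the orange lock knob of the bench cradle all the way out until it snaps into its outer detent, lay the screwdriver down in the cradle without dropping it (handle in the two saddles, blade through the slotted wall), and let go of it. Then push the knob fully home so that the bolt locks the handle in. Leave the other things on the bench where they are.

Things in the scene. Friction and masses are not known exactly. Their poses are not given: they have to be found in the camera images.
- cradle: Fixed tool cradle, grey slab 10 mm thick, x -50..+40 mm, y -95..+100 mm; origin on the bench under it. z up; +y = handle end, -y = blade end; the lock knob is on the -x side. Two U saddles (y -8..+16 and +64..+86 mm) carry the handle, floors at z = 16 mm, 26 mm wide inside, flared above z = 25 mm, tops 36 mm. Between them (y +16..+64 mm) only the slab lies below: room for fingers.
- seat (a point): Where the yellow screwdriver's origin comes to rest in the cradle (cradle x 0, y 0, z 16 mm), with its axes along the cradle's. Along y a slotted wall at -20..-14 mm (slot 13 mm wide for the shank, top 36 mm above the bench) and a wall at +89.5 mm (top 32 mm) leave the handle 5 mm of play each way.
- keeper (a point): Bolt centre line over the middle of the pocket, 47 mm above the bench, at cradle x 0, y 0. When home the 10 mm bolt crosses here, 3 mm above a seated handle, into the keeper (cradle x 24..38 mm, y -15..+15 mm, top 60 mm); its guide block stands at x -50..-26 mm, y -15..+15 mm, top 60 mm, with a small spring pin on it up to 68 mm. When out, the pocket is clear.
- bolt (a joint): Slide of the lock knob and bolt, m: 0 = fully home (locked), 0.050 = fully out; end stops at both. A sprung ball detent holds it at both ends: leaving an end takes about 8 N, easing off over the first 5 mm; in between it slides with about 3 N and stays where it is left; within about 3 to 4 mm of an end it snaps in. Starts within 1 mm of home.
- knob (a point): Centre of the orange lock knob, a cylinder 30 mm in diameter and 30 mm long along the cradle's x axis, 47 mm above the bench. Pulled out it moves along the cradle's -x (from x = -73 mm home to -123 mm out). Nothing beside or above it; 8 mm behind it when home stands the guide block.
- driver_yellow: Loose screwdriver, yellow and black handle, 167 mm long, 60 g, lying flat left of the cradle. Origin: underside, mid-length; y axis points from blade to handle. Handle y = -8..+83 mm, 20 to 24 mm thick, top 23 mm above the origin; shank 4 mm thick, y = -83..-8 mm, 12 mm above the origin. Centre of mass y = +35 mm; grip the handle at y = +40 mm, which comes between the saddles.
- driver_red: Loose red and black screwdriver, 152 mm long, same shape and frame as the yellow one; a bystander, leave alone. It may lie in either of the two screwdriver places left of the cradle.
- parts_bin: Loose blue open parts bin, 105 x 85 x 44 mm, origin under its middle; leave alone.
- cutters: Loose blue-handled cutters lying flat, 46 x 140 x 11 mm (x, y, z), origin under the middle; leave alone.

How it is judged:
By the outcome, as a careful person would: the job done as asked, in the order asked, and still so for the second after the job is handed in, with the robot touching nothing.
It also fails if it takes over 72 s, if anything falls off the work surface, if the arm or the gripper's body presses on something with over 40 N, if the wrist force passes 120 N, or if a joint passes its speed limit or range.

## Robot

A 7-joint arm with a two-finger parallel gripper is mounted at the origin on a cart in front of the work surface, level with it; the furniture and walls round the work are solid. World frame = base frame: x ahead of the robot, y to its left, z up, the work surface at z = 0. Lengths are in mm, angles in rad, forces in N, time in s.
With the tool pointing down it reaches from about 400 to 875 mm from the base axis. Payload 4.4 kg.
Tool frame: the origin (TCP) lies midway between the tips of the shut fingers; the grasp point (between the pads) lies 19 mm behind it; z points along the fingers, y is the line along which they close (so a half turn about z gives the same grasp; the last joint's range is limited). The gripper opens to 85 mm and grips with 20 to 120 N. Pads are 22 mm wide; open, the fingers measure 114 mm over their backs; the gripper's body (76 mm by 85 mm) begins 54 mm behind the grasp point. The pads swing forward as they close: fully open they stand 13 mm farther back than shut.
Start: joints at [1.042, 0.628, 0.038, 1.517, -0.027, 0.996, -0.02], TCP at [290.224, -581.625, 231.313] pointing down, gripper open.
Joint ranges: [-3.06, 3.06], [-0.37, 2.12], [-1.25, 1.32], [0.18, 2.47], [-1.1, 4.24], [0.23, 1.98], [-2.94, 2.94]. Speed limits (rad/s): [2.57, 2.57, 3.14, 3.14, 3.14, 3.14, 3.14].

## Interface

Orientations are given as [roll, pitch, yaw] about the fixed x, y, z axes, in that order (R = Rz(yaw) Ry(pitch) Rx(roll)).
In Python, from cell import ctrl, get_image, get_calibration gives the robot as it stands.
- The arm moves only by the shell command python3 -m creep 'ROWS'. ROWS is JSON, a list of rows, each an object of numbers: "dx", "dy", "dz": the shift along the world's x, y, z normalised to -1 to 1, where 1 is 0.4 m; "rx", "ry", "rz": the turn, a rotation vector about the world's x, y, z normalised to -1 to 1, where 1 is 2 pi rad; "grip": the closure, from -1 (fully open) to 1 (shut). A call has exactly 5 rows; each row is the pose to reach, as a shift and turn from the pose commanded when the call began, turning the shorter way round; what a row does not reach only later rows make up. A row lasts 1/8 s, in which the tool goes at most 62.5 mm and 10.7 degrees, less where a joint would pass 70% of its speed; a pose out of reach is approached as far as the arm can. A call with a number of a shift or a turn outside -1 to 1 is refused whole. A call with a gripper value outside its range is refused whole. The fingers move at their own pace and stop on an object; the grip force is fixed at half the most. Time passes only in rows, so rows that repeat a pose let the fingers close, or fill a call up. It gives the time, the measured TCP pose, the force, the opening and the grip force at its end, in the units of the state.
- ctrl.read_state(): the state, without advancing time (a new reading comes with each control period).
- get_image(name): name is "scene" or "top" or "wrist"; returns the picture (384x512x3 uint8, red, green, blue); there is no depth.
- get_calibration(name): a dict with "mtx" (3x3 intrinsics, pixels), "world_from_camera" (4x4, takes a point from camera to world coordinates). Camera axes: x right, y down, z forward; pixel columns grow to the right and rows downward; lengths in mm; the calibration is good to about 2 mm. A picture is of the moment at which its call begins: read the wrist's pose just before it. get_calibration takes no time and is no camera call; for the wrist camera it gives the pose at the moment of the call.
- ctrl.finish_job(): hands the job in; it is judged then, once.
The state is a dict: "clock": time; "qpos": joint angles; "qd": joint speeds; "tau": joint torques, N m; "eef_pos": TCP position; "tool_rot": TCP orientation; "force": force on the tool from outside, world axes, zero at the start; "torque": the same for the moment, N m; "width": finger opening in mm; "gripper_force": force on a finger pad.
Only numpy, scipy, OpenCV 4.12 (cv2) and the standard library are available. Lean on these libraries where they do the work, as an engineer would, in place of code of your own. Each camera call takes 0.05 s, during which the arm holds its last target. There are 200 camera calls.

## Working session

There is one attempt and no reset: what is moved stays moved. The work goes in short steps, Python scripts to look and compute and a shell command to move; the robot and the scene stay as the last step left them, time stands still between calls to the robot, and variables do not carry over. Pictures are saved under pics/ and viewed, at most 10 in all, crops included, and the job is handed in when it is done.

```bash
mkdir -p pics; ls
python3 - <<'E'
from cell import ctrl,get_image,get_calibration
import cv2,numpy as np
s=ctrl.read_state();print(s)
for n in("top","scene"):
    im=get_image(n);cv2.imwrite(f"pics/{n}0.png",im[:,:,::-1]);c=get_calibration(n);print(n,np.round(c["mtx"],1).tolist(),np.round(c["world_from_camera"],3).tolist())
a=cv2.imread("pics/top0.png");b=cv2.imread("pics/scene0.png")
E
```

```text
pics
{'clock': 0.0, 'qpos': array([ 1.04219843,  0.62932509,  0.03848001,  1.51838093, -0.02700872,
        0.99629232, -0.02000388]), 'qd': array([ 0.00128589, -0.00104514, -0.00092461, -0.00157012,  0.00204169,
       -0.00016166,  0.00054531]), 'tau': array([-1.18080050e-03, -5.63411522e+01,  1.22576449e+00, -1.93452805e+01,
        1.10262146e-02,  1.03773444e-02, -7.67516781e-06]), 'eef_pos': array([ 289.92249299, -581.05868069,  230.39927849]), 'tool_rot': array([-3.13970642e+00,  3.91490871e-05,  4.62758223e-01]), 'force': array([-0.33476131, -0.17888088,  0.94664299]), 'torque': array([ 0.0320312 ,  0.03379364, -0.05055945]), 'gripper_force': 0.0, 'width': 85.6040983635742}
top [[382.6, 0.0, 251.1], [0.0, 382.6, 192.8], [0.0, 0.0, 1.0]] [[0.009, -0.996, 0.086, 470.059], [-1.0, -0.01, -0.013, 30.894], [0.014, -0.086, -0.996, 1140.389], [0.0, 0.0, 0.0, 1.0]]
scene [[492.4, 0.0, 247.8], [0.0, 492.4, 192.8], [0.0, 0.0, 1.0]] [[-0.496, -0.606, 0.621, -303.385], [-0.868, 0.365, -0.337, 490.791], [-0.023, -0.706, -0.707, 1075.255], [0.0, 0.0, 0.0, 1.0]]
```

View pics/top0.png

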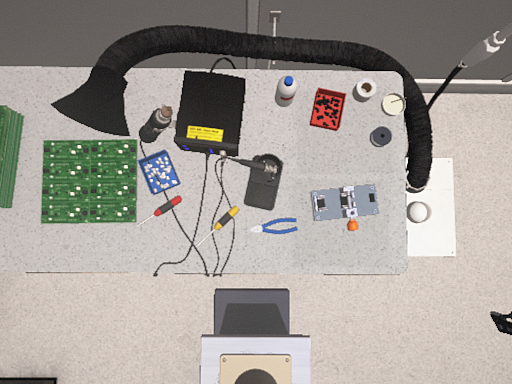

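View pics/scene0.png

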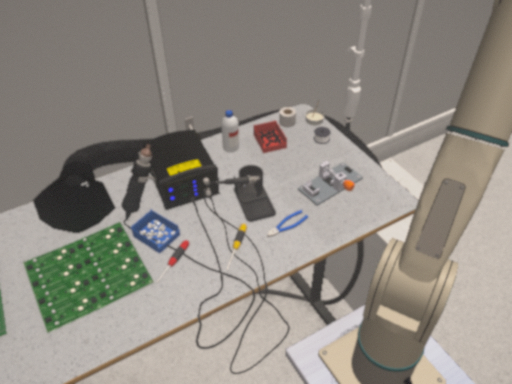

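The top view shows the cradle around (345,202) with the orange knob at (352,226). The yellow driver's handle is near (229,216), the red driver is at (168,206), and the cutters are at (275,226). Next I'll measure by colour.

```bash
cat > h.py <<'E'
import numpy as np,cv2
from cell import ctrl,get_image,get_calibration
def ray(c,px,z):
    px=np.atleast_2d(np.float64(px));K=np.array(c["mtx"]);T=np.array(c["world_from_camera"])
    d=np.c_[px,np.ones(len(px))]@np.linalg.inv(K).T@T[:3,:3].T;o=T[:3,3]
    return o+d*((z-o[2])/d[:,2])[:,None]
def mask(im,lo,hi,box=None):
    m=cv2.inRange(cv2.cvtColor(im,cv2.COLOR_RGB2HSV),np.array(lo),np.array(hi))
    if box: b=np.zeros_like(m);x0,y0,x1,y1=box;b[y0:y1,x0:x1]=1;m*=b
    return m
def blobs(m,amin=15):
    n,l,s,c=cv2.connectedComponentsWithStats(m)
    return [(s[i,4],c[i],np.argwhere(l==i)[:,::-1]) for i in range(1,n) if s[i,4]>=amin]
def axis(p):
    p=np.float64(p);m=p.mean(0);u,s,v=np.linalg.svd(p-m,full_matrices=False);return m,v[0],np.ptp((p-m)@v[0]),np.ptp((p-m)@v[1])
E
python3 - <<'E'
from h import *
im=cv2.cvtColor(cv2.imread("pics/top0.png"),cv2.COLOR_BGR2RGB);c=get_calibration("top")
for n,lo,hi,box,z in(("knob",(5,150,120),(16,255,255),(330,210,380,240),47),("yel",(18,130,120),(35,255,255),(190,190,250,250),15),("slab",(95,20,60),(125,120,255),(305,175,385,225),10)):
    for a,ce,p in blobs(mask(im,lo,hi,box)): 
        print(n,a,ce.round(1),ray(c,ce,z).round(0)); w=ray(c,p,z)[:,:2]; m,v,l,t=axis(w); print('  ',m.round(0),np.degrees(np.arctan2(v[1],v[0])).round(1),l.round(),t.round())
        if n=="slab":print(cv2.minAreaRect(np.float32(w)))
print(ray(c,[[238,207],[199,246]],12).round(0))
sc=cv2.resize(im[160:260,180:390],None,fx=3.8,fy=3.8,interpolation=cv2.INTER_CUBIC);cv2.imwrite("pics/crop1.png",sc[:,:,::-1])
E
```

```text
knob 86 [352.2 225. ] [[ 476. -273.   47.]]
   [ 476. -273.] -153.6 30.0 30.0
yel 61 [233.1 210.9] [[514.  69.  15.]]
   [514.  69.] 135.7 27.0 17.0
yel 42 [217.6 225.7] [[470. 114.  15.]]
   [470. 114.] 130.7 20.0 18.0
slab 620 [364.4 199.7] [[ 551. -321.   10.]]
   [ 551. -321.] -168.5 92.0 79.0
((551.0528564453125, -318.8843078613281), (87.50584411621094, 75.80491638183594), 6.371487140655518)
slab 674 [328.6 204.4] [[ 536. -214.   10.]]
   [ 536. -214.] 173.4 103.0 115.0
((538.3348388671875, -216.86996459960938), (86.89337158203125, 104.73234558105469), 7.192091941833496)
[[526.  54.  12.]
 [411. 167.  12.]]
```

View pics/crop1.png

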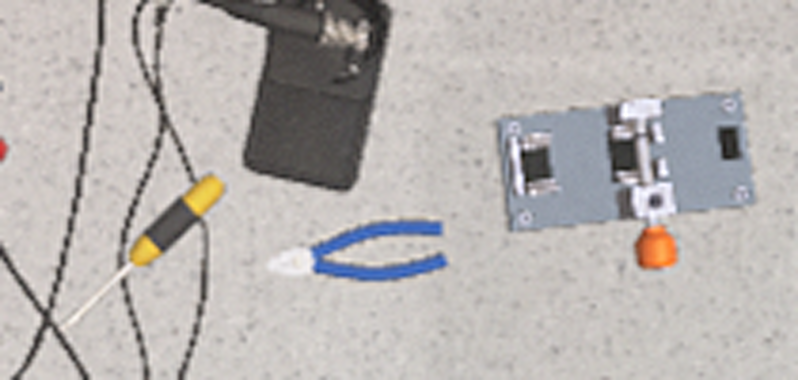

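```bash
python3 -m creep '[{"dx":0.1,"dy":0.15,"rz":-0.01},{"dx":0.2,"dy":0.3,"rz":-0.02},{"dx":0.3,"dy":0.45,"rz":-0.03},{"dx":0.4,"dy":0.6,"rz":-0.04},{"dx":0.5,"dy":0.75,"rz":-0.054}]'
python3 -m creep '[{"dx":0,"dy":0.04},{"dx":0,"dy":0.04},{"dx":0,"dy":0.04},{"dx":0,"dy":0.04},{"dx":0,"dy":0.04}]'
python3 - <<'E'
from h import *
c=get_calibration("wrist");im=get_image("wrist");cv2.imwrite("pics/w1.png",im[:,:,::-1])
np.savez("w1.npz",**c);print(np.round(c["world_from_camera"],3).tolist(),c["mtx"][0][0])
s=ctrl.read_state();print(s["eef_pos"],s["tool_rot"],s["clock"])
E
```

```text
[[0.447, -0.849, -0.283, 362.098], [-0.895, -0.425, -0.138, -545.898], [-0.003, 0.315, -0.949, 372.67], [0.0, 0.0, 0.0, 1.0]] 275.33394632359915
[ 290.01941343 -581.17282694  230.59047714] [-3.14011537e+00  7.31866646e-06  4.62843451e-01] 0.15$[0]: bad value
$[0]: bad value
```

View pics/w1.png

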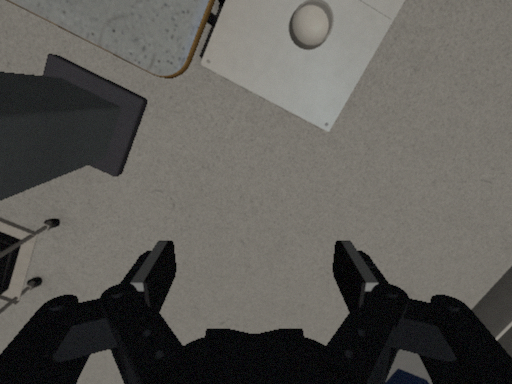

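The rows were refused because every key is needed, so this picture only shows the start pose. I'll resend with full rows.

```bash
python3 -m creep '[{"dx":0.1,"dy":0.15,"dz":0,"rx":0,"ry":0,"rz":-0.01,"grip":-1},{"dx":0.2,"dy":0.3,"dz":0,"rx":0,"ry":0,"rz":-0.02,"grip":-1},{"dx":0.3,"dy":0.45,"dz":0,"rx":0,"ry":0,"rz":-0.03,"grip":-1},{"dx":0.4,"dy":0.6,"dz":0,"rx":0,"ry":0,"rz":-0.04,"grip":-1},{"dx":0.45,"dy":0.75,"dz":0,"rx":0,"ry":0,"rz":-0.054,"grip":-1}]'
python3 -m creep '[{"dx":0,"dy":0.04,"dz":0,"rx":0,"ry":0,"rz":0,"grip":-1},{"dx":0,"dy":0.04,"dz":0,"rx":0,"ry":0,"rz":0,"grip":-1},{"dx":0,"dy":0.04,"dz":0,"rx":0,"ry":0,"rz":0,"grip":-1},{"dx":0,"dy":0.04,"dz":0,"rx":0,"ry":0,"rz":0,"grip":-1},{"dx":0,"dy":0.04,"dz":0,"rx":0,"ry":0,"rz":0,"grip":-1}]'
python3 - <<'E'
from h import *
c=get_calibration("wrist");im=get_image("wrist");cv2.imwrite("pics/w2.png",im[:,:,::-1])
np.savez("w2.npz",**c);print(np.round(c["world_from_camera"],3).tolist(),c["mtx"][0][0])
s=ctrl.read_state();print(s["eef_pos"],s["tool_rot"],s["clock"])
E
```

```text
clock: 0.78
eef_pos: [455.9, -314.8, 231.2]
tool_rot: [3.141, -0.001, 0.121]
force: [1.8, -0.0, 0.1]
width: 85.3
gripper_force: 0.0
clock: 1.4
eef_pos: [453.9, -301.9, 231.3]
tool_rot: [3.141, 0.0, 0.121]
force: [-0.1, 0.6, -0.5]
width: 85.4
gripper_force: 0.0
[[0.121, -0.942, -0.313, 533.868], [-0.993, -0.115, -0.038, -292.728], [-0.0, 0.315, -0.949, 373.43], [0.0, 0.0, 0.0, 1.0]] 275.33394632359915
[ 454.05674959 -301.53918207  231.25392879] [3.14143930e+00 1.06120112e-04 1.21816950e-01] 1.45
```

View pics/w2.png

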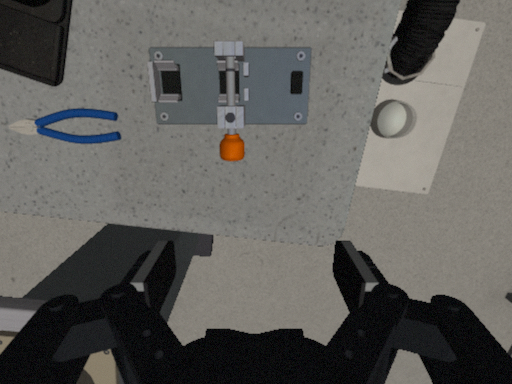

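The wrist view shows the cradle slab with corners near (150,48), (311,47), (309,124) and (156,125). The knob is at (232,148), and the cutters are at left.

Run:
```python
from h import *
im=cv2.cvtColor(cv2.imread("pics/w2.png"),cv2.COLOR_BGR2RGB);c=dict(np.load("w2.npz"))
print(im[100,200],im[100,270],im[150,270],im[60,265])
hs=cv2.cvtColor(im,cv2.COLOR_RGB2HSV);print(hs[100,200],hs[100,270],hs[150,270])
m=mask(im,(90,35,60),(115,130,190),(145,40,318,132))
m=cv2.morphologyEx(m,cv2.MORPH_OPEN,np.ones((3,3)))
p=np.argwhere(m)[:,::-1]
# edges: leftmost/rightmost per row, top/bottom per column
def edge(q): 
    vx,vy,x0,y0=cv2.fitLine(np.float32(q),cv2.DIST_HUBER,0,.01,.01).ravel();return x0,y0,np.degrees(np.arctan2(vy,vx)),vx,vy
R=range(60,115)
rt=[(p[p[:,1]==r,0].max()+1,r+.5) for r in R]
cols=[x for x in range(165,300) if not 208<x<252]
bt=[(x+.5,p[p[:,0]==x,1].max()+1) for x in cols];tp=[(x+.5,p[p[:,0]==x,1].min()) for x in cols]
lf=[(p[p[:,1]==r,0].min(),r+.5) for r in range(104,120)]
for n,q in(("right y=-95",rt),("bottom x=-50",bt),("top x=40",tp),("left y=100",lf)):
    w=ray(c,np.array(q)-.5,10)[:,:2];e=edge(w);print(n,np.round(e,3))
for a,ce,pp in blobs(mask(im,(3,150,80),(18,255,255),(200,120,270,175))):
    print("knob",a,ce,np.ptp(pp,0),ray(c,ce,55).round(1),ray(c,[pp.min(0),pp.max(0)],47).round(1))
```

```text
[89 93 94] [ 89  97 102] [122 122 116] [ 90  97 103]
[96 14 94] [102  33 102] [ 30  13 122]Traceback (most recent call last):
  File "<stdin>", line 14, in <module>
    return umr_maximum(a, axis, None, out, keepdims, initial, where)
ValueError: zero-size array to reduction operation maximum which has no identity
```

Run:
```python
from h import *
im=cv2.cvtColor(cv2.imread("pics/w2.png"),cv2.COLOR_BGR2RGB);c=dict(np.load("w2.npz"))
# slab: bluish -> B-R > 3 and largest blob, closed
d=cv2.GaussianBlur(im,(3,3),0).astype(int)
m=((d[:,:,2]-d[:,:,0]>3)*255).astype(np.uint8);b=np.zeros_like(m);b[38:134,143:320]=1;m*=b
m=cv2.morphologyEx(m,cv2.MORPH_OPEN,np.ones((3,3)))
p=np.argwhere(m)[:,::-1]
def edge(q):
    vx,vy,x0,y0=cv2.fitLine(np.float32(q),cv2.DIST_HUBER,0,.01,.01).ravel();return x0,y0,np.degrees(np.arctan2(vy,vx))
def ext(ax,rng,f,o):
    out=[]
    for r in rng:
        q=p[p[:,ax]==r,1-ax]
        if len(q): out.append((f(q)+o,r) if ax==1 else (r,f(q)+o))
    return out
cols=[x for x in range(168,300) if not 208<x<252]
for n,q in(("right y=-95",ext(1,range(60,115),max,.5)),("bottom x=-50",ext(0,cols,max,.5)),("top x=40",ext(0,cols,min,-.5)),("left y=100",ext(1,range(104,120),min,-.5))):
    w=ray(c,np.array(q),10)[:,:2];print(n,np.mean(q,0).round(1),np.round(edge(w),2))
for a,ce,pp in blobs(mask(im,(3,150,80),(18,255,255),(200,120,270,175))):
    print("knob",a,ce,pp.min(0),pp.max(0),ray(c,ce,55).round(1),ray(c,[pp.min(0),pp.max(0)],47).round(1))
```

```text
right y=-95 [308.6  87. ] [ 546.25 -359.31    7.11]
bottom x=-50 [235.2 123.2] [ 498.53 -270.53  -83.6 ]
top x=40 [235.2  47.5] [ 585.07 -254.45  -83.05]
left y=100 [160.8 111.5] [ 502.18 -177.09   54.24]
knob 555 [231.65045045 147.70630631] [220 134] [243 160] [[ 474.8 -273.6   55. ]] [[ 487.7 -258.    47. ]
 [ 460.1 -288.2   47. ]]
```

```bash
python3 -m creep '[{"dx":0.045,"dy":0.073,"dz":-0.1,"rx":0,"ry":0,"rz":0,"grip":-1},{"dx":0.045,"dy":0.073,"dz":-0.2,"rx":0,"ry":0,"rz":0,"grip":-1},{"dx":0.045,"dy":0.073,"dz":-0.3,"rx":0,"ry":0,"rz":0,"grip":-1},{"dx":0.045,"dy":0.073,"dz":-0.4,"rx":0,"ry":0,"rz":0,"grip":-1},{"dx":0.045,"dy":0.073,"dz":-0.508,"rx":0,"ry":0,"rz":0,"grip":-1}]'
python3 -m creep '[{"dx":0,"dy":0,"dz":0,"rx":0,"ry":0,"rz":0,"grip":-1},{"dx":0,"dy":0,"dz":0,"rx":0,"ry":0,"rz":0,"grip":0},{"dx":0,"dy":0,"dz":0,"rx":0,"ry":0,"rz":0,"grip":0.5},{"dx":0,"dy":0,"dz":0,"rx":0,"ry":0,"rz":0,"grip":1},{"dx":0,"dy":0,"dz":0,"rx":0,"ry":0,"rz":0,"grip":1}]'
python3 -m creep '[{"dx":0,"dy":0,"dz":0,"rx":0,"ry":0,"rz":0,"grip":1},{"dx":0,"dy":0,"dz":0,"rx":0,"ry":0,"rz":0,"grip":1},{"dx":0,"dy":0,"dz":0,"rx":0,"ry":0,"rz":0,"grip":1},{"dx":0,"dy":0,"dz":0,"rx":0,"ry":0,"rz":0,"grip":1},{"dx":0,"dy":0,"dz":0,"rx":0,"ry":0,"rz":0,"grip":1}]'
```

```text
clock: 2.08
eef_pos: [472.9, -272.0, 27.0]
tool_rot: [3.141, -0.001, 0.123]
force: [0.2, 0.6, 0.3]
width: 85.9
gripper_force: 0.0
clock: 2.7
eef_pos: [473.9, -272.8, 29.9]
tool_rot: [3.139, -0.003, 0.123]
force: [0.0, -1.2, 5.9]
width: 28.3
gripper_force: 58.6
clock: 3.32
eef_pos: [473.9, -272.8, 29.9]
tool_rot: [3.139, -0.003, 0.123]
force: [0.5, -1.6, 5.7]
width: 28.7
gripper_force: 58.6
```

```bash
python3 -m creep '[{"dx":-0.012,"dy":-0.0015,"dz":0,"rx":0,"ry":0,"rz":0,"grip":1},{"dx":-0.025,"dy":-0.003,"dz":0,"rx":0,"ry":0,"rz":0,"grip":1},{"dx":-0.038,"dy":-0.0047,"dz":0,"rx":0,"ry":0,"rz":0,"grip":1},{"dx":-0.05,"dy":-0.0062,"dz":0,"rx":0,"ry":0,"rz":0,"grip":1},{"dx":-0.063,"dy":-0.0078,"dz":0,"rx":0,"ry":0,"rz":0,"grip":1}]'
python3 -m creep '[{"dx":-0.012,"dy":-0.0015,"dz":0,"rx":0,"ry":0,"rz":0,"grip":1},{"dx":-0.025,"dy":-0.003,"dz":0,"rx":0,"ry":0,"rz":0,"grip":1},{"dx":-0.038,"dy":-0.0047,"dz":0,"rx":0,"ry":0,"rz":0,"grip":1},{"dx":-0.05,"dy":-0.0062,"dz":0,"rx":0,"ry":0,"rz":0,"grip":1},{"dx":-0.063,"dy":-0.0078,"dz":0,"rx":0,"ry":0,"rz":0,"grip":1}]'
python3 -m creep '[{"dx":0,"dy":0,"dz":0,"rx":0,"ry":0,"rz":0,"grip":1},{"dx":0,"dy":0,"dz":0,"rx":0,"ry":0,"rz":0,"grip":1},{"dx":0,"dy":0,"dz":0,"rx":0,"ry":0,"rz":0,"grip":1},{"dx":0,"dy":0,"dz":0,"rx":0,"ry":0,"rz":0,"grip":1},{"dx":0,"dy":0,"dz":0,"rx":0,"ry":0,"rz":0,"grip":1}]'
```

```text
clock: 3.95
eef_pos: [450.1, -275.7, 29.8]
tool_rot: [3.138, -0.005, 0.124]
force: [2.4, 0.7, 7.7]
width: 28.4
gripper_force: 60.7
clock: 4.58
eef_pos: [424.3, -278.9, 29.8]
tool_rot: [3.138, -0.005, 0.124]
force: [12.6, 1.6, 7.6]
width: 28.2
gripper_force: 61.1
clock: 5.2
eef_pos: [424.4, -278.9, 29.8]
tool_rot: [3.138, -0.005, 0.124]
force: [2.2, -0.7, 9.9]
width: 27.9
gripper_force: 60.9
```

```bash
python3 -m creep '[{"dx":-0.003,"dy":-0.0003,"dz":0,"rx":0,"ry":0,"rz":0,"grip":1},{"dx":-0.006,"dy":-0.0006,"dz":0,"rx":0,"ry":0,"rz":0,"grip":1},{"dx":-0.006,"dy":-0.0006,"dz":0,"rx":0,"ry":0,"rz":0,"grip":1},{"dx":-0.006,"dy":-0.0006,"dz":0,"rx":0,"ry":0,"rz":0,"grip":1},{"dx":-0.006,"dy":-0.0006,"dz":0,"rx":0,"ry":0,"rz":0,"grip":1}]'
```

```text
clock: 5.82
eef_pos: [424.4, -278.9, 29.9]
tool_rot: [3.137, -0.008, 0.125]
force: [7.4, 0.0, 6.0]
width: 28.2
gripper_force: 60.6
```

```bash
python3 -m creep '[{"dx":0.0055,"dy":0.0006,"dz":0,"rx":0,"ry":0,"rz":0,"grip":1},{"dx":0.0055,"dy":0.0006,"dz":0,"rx":0,"ry":0,"rz":0,"grip":0.3},{"dx":0.0055,"dy":0.0006,"dz":0,"rx":0,"ry":0,"rz":0,"grip":-0.4},{"dx":0.0055,"dy":0.0006,"dz":0,"rx":0,"ry":0,"rz":0,"grip":-1},{"dx":0.0055,"dy":0.0006,"dz":0,"rx":0,"ry":0,"rz":0,"grip":-1}]'
python3 -m creep '[{"dx":0,"dy":0,"dz":0.1,"rx":0,"ry":0,"rz":0,"grip":-1},{"dx":0,"dy":0,"dz":0.2,"rx":0,"ry":0,"rz":0,"grip":-1},{"dx":0,"dy":0,"dz":0.3,"rx":0,"ry":0,"rz":0,"grip":-1},{"dx":0,"dy":0,"dz":0.4,"rx":0,"ry":0,"rz":0,"grip":-1},{"dx":0,"dy":0,"dz":0.5,"rx":0,"ry":0,"rz":0,"grip":-1}]'
python3 - <<'E'
from h import *
im=get_image("top");cv2.imwrite("pics/top1.png",im[:,:,::-1]);c=get_calibration("top")
for a,ce,p in blobs(mask(im,(5,150,120),(16,255,255),(330,205,380,260))): print("knob",a,ray(c,ce,50).round(1))
E
python3 -m creep '[{"dx":0.02,"dy":0.15,"dz":0,"rx":0,"ry":0,"rz":-0.03,"grip":-1},{"dx":0.04,"dy":0.3,"dz":0,"rx":0,"ry":0,"rz":-0.06,"grip":-1},{"dx":0.06,"dy":0.45,"dz":0,"rx":0,"ry":0,"rz":-0.09,"grip":-1},{"dx":0.08,"dy":0.6,"dz":0,"rx":0,"ry":0,"rz":-0.115,"grip":-1},{"dx":0.1,"dy":0.75,"dz":0,"rx":0,"ry":0,"rz":-0.14,"grip":-1}]'
python3 -m creep '[{"dx":0,"dy":0.12,"dz":0,"rx":0,"ry":0,"rz":0,"grip":-1},{"dx":0,"dy":0.23,"dz":0,"rx":0,"ry":0,"rz":0,"grip":-1},{"dx":0,"dy":0.23,"dz":0,"rx":0,"ry":0,"rz":0,"grip":-1},{"dx":0,"dy":0.23,"dz":0,"rx":0,"ry":0,"rz":0,"grip":-1},{"dx":0,"dy":0.23,"dz":0,"rx":0,"ry":0,"rz":0,"grip":-1}]'
python3 - <<'E'
from h import *
c=get_calibration("wrist");im=get_image("wrist");cv2.imwrite("pics/w3.png",im[:,:,::-1])
np.savez("w3.npz",**c)
s=ctrl.read_state();print(s["eef_pos"],s["tool_rot"],s["clock"])
E
```

```text
clock: 6.45
eef_pos: [421.1, -277.2, 27.8]
tool_rot: [-3.141, 0.001, 0.123]
force: [-0.2, 1.1, 0.7]
width: 82.2
gripper_force: 0.0
clock: 7.08
eef_pos: [421.3, -277.3, 229.2]
tool_rot: [-3.141, 0.001, 0.123]
force: [0.8, -0.3, -0.3]
width: 85.4
gripper_force: 0.0
knob 79 [[ 427.4 -277.3   50. ]]
clock: 7.75
eef_pos: [460.7, 16.3, 227.9]
tool_rot: [3.141, 0.0, -0.759]
force: [1.9, -0.5, 0.1]
width: 85.4
gripper_force: 0.0
clock: 8.38
eef_pos: [460.9, 105.1, 228.0]
tool_rot: [3.141, -0.0, -0.755]
force: [-0.3, -0.2, -0.6]
width: 85.7
gripper_force: 0.0
[461.02440973 105.15722643 228.09641074] [ 3.14112152e+00 -2.36587492e-04 -7.55080113e-01] 8.425
```

View pics/w3.png

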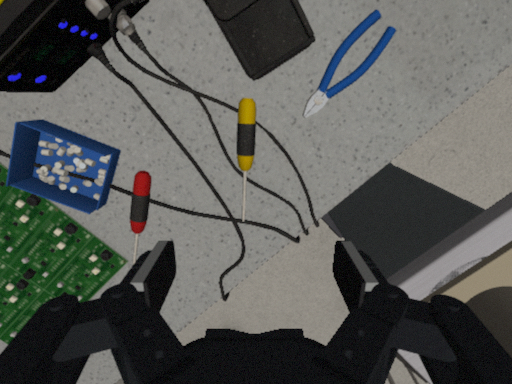

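The wrist view shows the yellow handle from (247,98) to (246,170) and the shank tip at (243,222). It is well clear of the red driver at (140,203).

Run:
```python
from h import *
im=cv2.cvtColor(cv2.imread("pics/w3.png"),cv2.COLOR_BGR2RGB);c=dict(np.load("w3.npz"))
bl=[b for b in blobs(mask(im,(15,130,80),(35,255,255),(220,85,275,185)),40)]
P=np.vstack([b[2] for b in bl]);print([(b[0],b[1].round(1)) for b in bl],P.min(0),P.max(0))
hull=cv2.convexHull(P.astype(np.int32));m=np.zeros(im.shape[:2],np.uint8);cv2.fillPoly(m,[hull],1)
w=ray(c,np.argwhere(m)[:,::-1],12)[:,:2];me,v,l,t=axis(w)
v=v*np.sign(v[0]);print("centre",me.round(1),"ang",np.degrees(np.arctan2(v[1],v[0])).round(2),l.round(1),t.round(1))
pr=(w-me)@v
print("mid of extents",(me+v*(pr.max()+pr.min())/2).round(1))
top,bot=bl[0][1],bl[1][1];a=ray(c,[top,bot],12);d=a[0]-a[1];print(a.round(1),np.degrees(np.arctan2(d[1],d[0])))
tip=ray(c,[243,222],14)[0,:2];d=me-tip;print("tip",tip.round(1),np.degrees(np.arctan2(d[1],d[0])),np.hypot(*d))
```

```text
[(np.int32(419), array([246.5, 111.5])), (np.int32(196), array([244.9, 161.8]))] [238  98] [255 170]
centre [493.9  87. ] ang -45.6 92.1 22.3
mid of extents [491.9  89.1]
[[512.9  67.9  12. ]
 [467.8 114.1  12. ]] -45.719983860451464
tip [406.9 176.2] -45.72533685350447 124.68884255637491
```

```bash
python3 -m creep '[{"dx":0.08,"dy":-0.0445,"dz":-0.1,"rx":0,"ry":0,"rz":-0.0067,"grip":-1},{"dx":0.0815,"dy":-0.0445,"dz":-0.2,"rx":0,"ry":0,"rz":-0.0067,"grip":-1},{"dx":0.0815,"dy":-0.0445,"dz":-0.3,"rx":0,"ry":0,"rz":-0.0067,"grip":-1},{"dx":0.0815,"dy":-0.0445,"dz":-0.4,"rx":0,"ry":0,"rz":-0.0067,"grip":-1},{"dx":0.0815,"dy":-0.0445,"dz":-0.48,"rx":0,"ry":0,"rz":-0.0067,"grip":-1}]'
python3 -m creep '[{"dx":0,"dy":0,"dz":-0.03,"rx":0,"ry":0,"rz":0,"grip":-1},{"dx":0,"dy":0,"dz":-0.06,"rx":0,"ry":0,"rz":0,"grip":-1},{"dx":0,"dy":0,"dz":-0.078,"rx":0,"ry":0,"rz":0,"grip":-1},{"dx":0,"dy":0,"dz":-0.078,"rx":0,"ry":0,"rz":0,"grip":-1},{"dx":0,"dy":0,"dz":-0.078,"rx":0,"ry":0,"rz":0,"grip":-1}]'
```

```text
clock: 9.05
eef_pos: [493.5, 87.6, 34.7]
tool_rot: [3.141, 0.0, -0.797]
force: [1.1, 0.8, 0.6]
width: 85.3
gripper_force: 0.0
clock: 9.68
eef_pos: [494.1, 89.1, 5.5]
tool_rot: [-3.141, -0.001, -0.794]
force: [0.2, 0.0, -0.9]
width: 85.5
gripper_force: 0.0
```

```bash
python3 -m creep '[{"dx":0,"dy":0,"dz":0,"rx":0,"ry":0,"rz":0,"grip":-0.4},{"dx":0,"dy":0,"dz":0,"rx":0,"ry":0,"rz":0,"grip":0},{"dx":0,"dy":0,"dz":0,"rx":0,"ry":0,"rz":0,"grip":0.3},{"dx":0,"dy":0,"dz":0,"rx":0,"ry":0,"rz":0,"grip":1},{"dx":0,"dy":0,"dz":0,"rx":0,"ry":0,"rz":0,"grip":1}]'
python3 -m creep '[{"dx":0,"dy":0,"dz":0,"rx":0,"ry":0,"rz":0,"grip":1},{"dx":0,"dy":0,"dz":0,"rx":0,"ry":0,"rz":0,"grip":1},{"dx":0,"dy":0,"dz":0,"rx":0,"ry":0,"rz":0,"grip":1},{"dx":0,"dy":0,"dz":0.02,"rx":0,"ry":0,"rz":0,"grip":1},{"dx":0,"dy":0,"dz":0.05,"rx":0,"ry":0,"rz":0,"grip":1}]'
```

```text
clock: 10.3
eef_pos: [493.8, 89.0, 5.2]
tool_rot: [-3.141, -0.0, -0.795]
force: [-0.8, -0.5, 4.8]
width: 18.8
gripper_force: 59.3
clock: 10.92
eef_pos: [493.2, 88.8, 25.2]
tool_rot: [3.141, 0.001, -0.794]
force: [-0.1, 0.7, 0.3]
width: 18.7
gripper_force: 58.7
```

```bash
python3 -m creep '[{"dx":0,"dy":0,"dz":0.08,"rx":0,"ry":0,"rz":0,"grip":1},{"dx":0,"dy":0,"dz":0.16,"rx":0,"ry":0,"rz":0,"grip":1},{"dx":0,"dy":0,"dz":0.25,"rx":0,"ry":0,"rz":0,"grip":1},{"dx":0,"dy":0,"dz":0.35,"rx":0,"ry":0,"rz":0,"grip":1},{"dx":0,"dy":0,"dz":0.44,"rx":0,"ry":0,"rz":0,"grip":1}]'
python3 -m creep '[{"dx":0,"dy":-0.05,"dz":0,"rx":0,"ry":0,"rz":0.025,"grip":1},{"dx":0,"dy":-0.1,"dz":0,"rx":0,"ry":0,"rz":0.05,"grip":1},{"dx":0,"dy":-0.16,"dz":0,"rx":0,"ry":0,"rz":0.075,"grip":1},{"dx":0,"dy":-0.22,"dz":0,"rx":0,"ry":0,"rz":0.1,"grip":1},{"dx":0,"dy":-0.28,"dz":0,"rx":0,"ry":0,"rz":0.13,"grip":1}]'
python3 -m creep '[{"dx":0,"dy":-0.06,"dz":0,"rx":0,"ry":0,"rz":0.026,"grip":1},{"dx":0.02,"dy":-0.12,"dz":0,"rx":0,"ry":0,"rz":0.052,"grip":1},{"dx":0.04,"dy":-0.18,"dz":0,"rx":0,"ry":0,"rz":0.078,"grip":1},{"dx":0.06,"dy":-0.24,"dz":0,"rx":0,"ry":0,"rz":0.104,"grip":1},{"dx":0.08,"dy":-0.3,"dz":0,"rx":0,"ry":0,"rz":0.13,"grip":1}]'
python3 -m creep '[{"dx":0.02,"dy":-0.06,"dz":0,"rx":0,"ry":0,"rz":0.026,"grip":1},{"dx":0.04,"dy":-0.12,"dz":0,"rx":0,"ry":0,"rz":0.052,"grip":1},{"dx":0.04,"dy":-0.18,"dz":0,"rx":0,"ry":0,"rz":0.078,"grip":1},{"dx":0.04,"dy":-0.203,"dz":0,"rx":0,"ry":0,"rz":0.104,"grip":1},{"dx":0.04,"dy":-0.203,"dz":0,"rx":0,"ry":0,"rz":0.136,"grip":1}]'
python3 -m creep '[{"dx":0,"dy":0,"dz":0,"rx":0,"ry":0,"rz":0,"grip":1},{"dx":0,"dy":0,"dz":0,"rx":0,"ry":0,"rz":0,"grip":1},{"dx":0,"dy":0,"dz":0,"rx":0,"ry":0,"rz":0,"grip":1},{"dx":0,"dy":0,"dz":0,"rx":0,"ry":0,"rz":0,"grip":1},{"dx":0,"dy":0,"dz":0,"rx":0,"ry":0,"rz":0,"grip":1}]'
```

```text
clock: 11.55
eef_pos: [493.4, 88.9, 203.0]
tool_rot: [-3.141, -0.0, -0.795]
force: [1.2, -1.1, -1.1]
width: 18.5
gripper_force: 58.7
clock: 12.18
eef_pos: [493.3, -23.9, 201.5]
tool_rot: [3.141, -0.0, 0.027]
force: [0.2, 0.1, 0.1]
width: 18.3
gripper_force: 58.7
clock: 12.8
eef_pos: [525.4, -144.1, 201.5]
tool_rot: [3.141, 0.001, 0.843]
force: [0.6, 0.3, -1.3]
width: 18.5
gripper_force: 58.7
clock: 13.42
eef_pos: [540.8, -226.0, 201.3]
tool_rot: [-3.141, 0.002, 1.683]
force: [0.1, 0.4, 0.1]
width: 18.6
gripper_force: 58.7
clock: 14.05
eef_pos: [541.7, -224.2, 200.9]
tool_rot: [-3.142, 0.0, 1.679]
force: [0.5, 0.3, -0.0]
width: 18.6
gripper_force: 58.7
```

Run:
```python
from h import *
c=get_calibration("wrist");im=get_image("wrist");cv2.imwrite("pics/w4.png",im[:,:,::-1]);np.savez("w4.npz",**c)
print(np.round(c["world_from_camera"],3).tolist())
```

```text
[[0.994, 0.103, 0.034, 532.564], [0.108, -0.944, -0.312, -144.413], [-0.0, 0.314, -0.949, 343.113], [0.0, 0.0, 0.0, 1.0]]
```

View pics/w4.png

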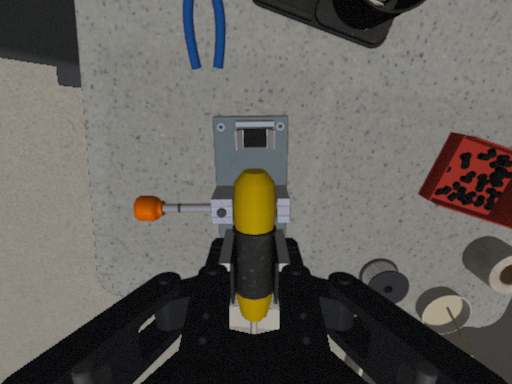

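The view shows the driver aligned in the grip with its handle end at (254,169). The slab below spans columns 214–288 with its far edge at row 116, and the knob is out at (149,208).

Run:
```python
from h import *
im=cv2.cvtColor(cv2.imread("pics/w4.png"),cv2.COLOR_BGR2RGB);c=dict(np.load("w4.npz"))
d=cv2.GaussianBlur(im,(3,3),0).astype(int)
m=((d[:,:,2]-d[:,:,0]>3)*255).astype(np.uint8);b=np.zeros_like(m);b[110:190,205:297]=1;m*=b
m=cv2.morphologyEx(m,cv2.MORPH_OPEN,np.ones((3,3)));p=np.argwhere(m)[:,::-1]
def line(q): return cv2.fitLine(np.float32(q),cv2.DIST_HUBER,0,.01,.01).ravel()
th=np.radians(6.95);ux=np.array([np.cos(th),np.sin(th)]);uy=np.array([-ux[1],ux[0]])
L=[(p[p[:,1]==r,0].min()-.5,r) for r in range(122,182)];R=[(p[p[:,1]==r,0].max()+.5,r) for r in range(122,182)]
F=[(x,p[p[:,0]==x,1].min()-.5) for x in range(218,285)]
for n,q in(("L x=-50",L),("R x=40",R),("F y=100",F)):
    w=ray(c,q,10)[:,:2];l=line(w);print(n,"cx",(l[2:]@ux).round(1),"cy",(l[2:]@uy).round(1),"ang",np.degrees(np.arctan2(l[1],l[0])).round(2))
for a,ce,pp in blobs(mask(im,(3,150,80),(14,255,255),(125,185,175,230))):
    e=ray(c,[pp.min(0),pp.max(0)],47)[:,:2].mean(0);print("knob cx,cy",(e@ux).round(1),(e@uy).round(1))
bl=blobs(mask(im,(18,130,70),(35,255,255),(225,160,285,330)),100)
for a,ce,pp in bl: print("yel",a,ce.round(1),pp.min(0),pp.max(0))
P=bl[0][2];rows=[(P[P[:,1]==r,0].mean(),r) for r in range(185,225)]
Q=bl[-1][2];rows+=[(Q[Q[:,1]==r,0].mean(),r) for r in range(300,315)]
w=ray(c,rows,207)[:,:2];l=line(w);print("driver ang",np.degrees(np.arctan2(l[1],l[0])),"cx at mid",(w.mean(0)@ux).round(1),"near/far cx",(w[0]@ux).round(1),(w[-1]@ux).round(1))
e=ray(c,[254,P[:,1].min()-.5],208)[0,:2];print("handle end cy",(e@uy).round(1))
t=ctrl.read_state()["eef_pos"][:2];print("tcp",(t@ux).round(1),(t@uy).round(1),"ref origin",np.array([546.6,-263.9])@ux,np.array([546.6,-263.9])@uy)
```

```text
L x=-50 cx 461.9 cy -267.7 ang -83.28
R x=40 cx 550.2 cy -271.9 ang -83.28
F y=100 cx 502.8 cy -228.9 ang 7.39
knob cx,cy 386.7 -328.8
yel 2452 [254.  202.3] [233 169] [275 234]
yel 632 [253.8 307.1] [236 293] [271 321]
driver ang -83.819595 cx at mid 510.1 near/far cx 510.6 509.2
handle end cy -242.1
tcp 510.5 -288.1 ref origin 510.6509234877959 -328.1012105144709
```

```bash
python3 -m creep '[{"dx":0.002,"dy":-0.005,"dz":-0.08,"rx":0,"ry":0,"rz":0.0018,"grip":1},{"dx":0.002,"dy":-0.005,"dz":-0.16,"rx":0,"ry":0,"rz":0.0018,"grip":1},{"dx":0.002,"dy":-0.005,"dz":-0.24,"rx":0,"ry":0,"rz":0.0018,"grip":1},{"dx":0.002,"dy":-0.005,"dz":-0.29,"rx":0,"ry":0,"rz":0.0018,"grip":1},{"dx":0.002,"dy":-0.005,"dz":-0.31,"rx":0,"ry":0,"rz":0.0018,"grip":1}]'
python3 -m creep '[{"dx":0,"dy":0,"dz":0,"rx":0,"ry":0,"rz":0,"grip":1},{"dx":0,"dy":0,"dz":0,"rx":0,"ry":0,"rz":0,"grip":1},{"dx":0,"dy":0,"dz":0,"rx":0,"ry":0,"rz":0,"grip":1},{"dx":0,"dy":0,"dz":0,"rx":0,"ry":0,"rz":0,"grip":1},{"dx":0,"dy":0,"dz":0,"rx":0,"ry":0,"rz":0,"grip":1}]'
python3 - <<'E'
from h import *
c=get_calibration("wrist");im=get_image("wrist");cv2.imwrite("pics/w5.png",im[:,:,::-1]);np.savez("w5.npz",**c)
t=ctrl.read_state();print(t["eef_pos"],t["tool_rot"],t["force"])
E
```

```text
clock: 14.72
eef_pos: [541.8, -226.1, 75.7]
tool_rot: [-3.14, -0.001, 1.69]
force: [0.6, -0.6, -0.0]
width: 18.7
gripper_force: 58.7
clock: 15.35
eef_pos: [542.5, -226.4, 77.2]
tool_rot: [3.141, 0.0, 1.69]
force: [-0.4, 0.1, -0.8]
width: 18.4
gripper_force: 58.7
[ 542.46461695 -226.35179962   77.07208959] [3.14140971e+00 8.49281213e-05 1.69040147e+00] [-0.02635923  0.5670489  -0.17316015]
```

View pics/w5.png

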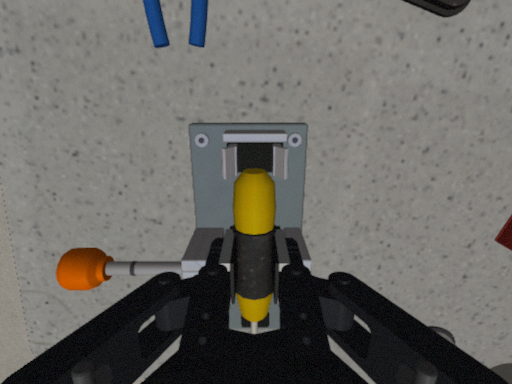

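The handle (column 254) is centred between the saddle posts (223–236 and 273–287), and its estimated offset along the cradle is about 1 mm. I'll lower it now.

```bash
python3 -m creep '[{"dx":0,"dy":0,"dz":-0.025,"rx":0,"ry":0,"rz":0,"grip":1},{"dx":0,"dy":0,"dz":-0.05,"rx":0,"ry":0,"rz":0,"grip":1},{"dx":0,"dy":0,"dz":-0.075,"rx":0,"ry":0,"rz":0,"grip":1},{"dx":0,"dy":0,"dz":-0.1,"rx":0,"ry":0,"rz":0,"grip":1},{"dx":0,"dy":0,"dz":-0.1,"rx":0,"ry":0,"rz":0,"grip":1}]'
python3 -m creep '[{"dx":0,"dy":0,"dz":-0.01,"rx":0,"ry":0,"rz":0,"grip":1},{"dx":0,"dy":0,"dz":-0.02,"rx":0,"ry":0,"rz":0,"grip":1},{"dx":0,"dy":0,"dz":-0.03,"rx":0,"ry":0,"rz":0,"grip":1},{"dx":0,"dy":0,"dz":-0.035,"rx":0,"ry":0,"rz":0,"grip":1},{"dx":0,"dy":0,"dz":-0.035,"rx":0,"ry":0,"rz":0,"grip":1}]'
```

```text
clock: 16.02
eef_pos: [541.7, -226.0, 35.8]
tool_rot: [-3.14, -0.001, 1.691]
force: [0.1, 0.8, 0.2]
width: 18.9
gripper_force: 58.7
clock: 16.65
eef_pos: [542.3, -226.3, 22.8]
tool_rot: [-3.141, -0.0, 1.69]
force: [0.1, 1.0, -0.3]
width: 18.6
gripper_force: 58.7
```

```bash
python3 -m creep '[{"dx":0,"dy":0,"dz":-0.0025,"rx":0,"ry":0,"rz":0,"grip":1},{"dx":0,"dy":0,"dz":-0.004,"rx":0,"ry":0,"rz":0,"grip":1},{"dx":0,"dy":0,"dz":-0.004,"rx":0,"ry":0,"rz":0,"grip":1},{"dx":0,"dy":0,"dz":-0.004,"rx":0,"ry":0,"rz":0,"grip":1},{"dx":0,"dy":0,"dz":-0.004,"rx":0,"ry":0,"rz":0,"grip":1}]'
```

```text
clock: 17.27
eef_pos: [542.4, -226.3, 21.3]
tool_rot: [3.142, -0.0, 1.69]
force: [0.1, 0.2, -0.8]
width: 18.5
gripper_force: 58.7
```

```bash
python3 -m creep '[{"dx":0,"dy":0,"dz":-0.0025,"rx":0,"ry":0,"rz":0,"grip":1},{"dx":0,"dy":0,"dz":-0.0025,"rx":0,"ry":0,"rz":0,"grip":1},{"dx":0,"dy":0,"dz":-0.0025,"rx":0,"ry":0,"rz":0,"grip":1},{"dx":0,"dy":0,"dz":-0.0025,"rx":0,"ry":0,"rz":0,"grip":1},{"dx":0,"dy":0,"dz":-0.0025,"rx":0,"ry":0,"rz":0,"grip":1}]'
python3 - <<'E'
from cell import ctrl;s=ctrl.read_state();print(s["eef_pos"],s["force"],s["torque"])
E
```

```text
clock: 17.9
eef_pos: [542.5, -226.3, 21.2]
tool_rot: [3.141, 0.0, 1.69]
force: [-2.5, 1.2, 7.2]
width: 18.8
gripper_force: 59.8
[ 542.51191683 -226.3038678    21.20785078] [-2.48359276  1.19935278  7.24856468] [ 0.17098548  0.39241447 -0.02342223]
```

```bash
python3 -m creep '[{"dx":0,"dy":0,"dz":0.001,"rx":0,"ry":0,"rz":0,"grip":0.4},{"dx":0,"dy":0,"dz":0.001,"rx":0,"ry":0,"rz":0,"grip":0.2},{"dx":0,"dy":0,"dz":0.001,"rx":0,"ry":0,"rz":0,"grip":-0.1},{"dx":0,"dy":0,"dz":0.001,"rx":0,"ry":0,"rz":0,"grip":-0.3},{"dx":0,"dy":0,"dz":0.001,"rx":0,"ry":0,"rz":0,"grip":-0.3}]'
python3 -m creep '[{"dx":0,"dy":0,"dz":0.02,"rx":0,"ry":0,"rz":0,"grip":-0.3},{"dx":0,"dy":0,"dz":0.06,"rx":0,"ry":0,"rz":0,"grip":-0.3},{"dx":0,"dy":0,"dz":0.14,"rx":0,"ry":0,"rz":0,"grip":-0.3},{"dx":0,"dy":0,"dz":0.24,"rx":0,"ry":0,"rz":0,"grip":-0.3},{"dx":0,"dy":0,"dz":0.34,"rx":0,"ry":0,"rz":0,"grip":-0.3}]'
python3 -m creep '[{"dx":-0.04,"dy":0.05,"dz":0.1,"rx":0,"ry":0,"rz":-0.025,"grip":-1},{"dx":-0.08,"dy":0.1,"dz":0.1,"rx":0,"ry":0,"rz":-0.05,"grip":-1},{"dx":-0.12,"dy":0.1,"dz":0.1,"rx":0,"ry":0,"rz":-0.075,"grip":-1},{"dx":-0.15,"dy":0,"dz":0.1,"rx":0,"ry":0,"rz":-0.1,"grip":-1},{"dx":-0.2,"dy":-0.1,"dz":0.1,"rx":0,"ry":0,"rz":-0.125,"grip":-1}]'
python3 -m creep '[{"dx":-0.03,"dy":-0.03,"dz":0,"rx":0,"ry":0,"rz":-0.025,"grip":-1},{"dx":-0.06,"dy":-0.04,"dz":0,"rx":0,"ry":0,"rz":-0.05,"grip":-1},{"dx":-0.09,"dy":-0.04,"dz":0,"rx":0,"ry":0,"rz":-0.075,"grip":-1},{"dx":-0.1,"dy":-0.04,"dz":0,"rx":0,"ry":0,"rz":-0.1,"grip":-1},{"dx":-0.1,"dy":-0.04,"dz":0,"rx":0,"ry":0,"rz":-0.125,"grip":-1}]'
python3 -m creep '[{"dx":0,"dy":0,"dz":0,"rx":0,"ry":0,"rz":0,"grip":-1},{"dx":0,"dy":0,"dz":0,"rx":0,"ry":0,"rz":0,"grip":-1},{"dx":0,"dy":0,"dz":0,"rx":0,"ry":0,"rz":0,"grip":-1},{"dx":0,"dy":0,"dz":0,"rx":0,"ry":0,"rz":0,"grip":-1},{"dx":0,"dy":0,"dz":0,"rx":0,"ry":0,"rz":0,"grip":-1}]'
python3 - <<'E'
from h import *
c=get_calibration("wrist");im=get_image("wrist");cv2.imwrite("pics/w6.png",im[:,:,::-1]);np.savez("w6.npz",**c)
t=ctrl.read_state();print(t["eef_pos"],t["tool_rot"],t["force"])
for a,ce,pp in blobs(mask(im,(3,150,80),(14,255,255)),200):
    print("knob",a,ce,ray(c,[pp.min(0),pp.max(0)],47)[:,:2].mean(0))
E
```

```text
clock: 18.52
eef_pos: [542.4, -226.3, 20.6]
tool_rot: [-3.141, -0.0, 1.691]
force: [0.6, -0.0, -0.2]
width: 55.9
gripper_force: 0.0
clock: 19.15
eef_pos: [542.5, -226.3, 159.2]
tool_rot: [3.141, 0.0, 1.691]
force: [1.4, -0.9, -0.0]
width: 55.5
gripper_force: 0.0
clock: 19.77
eef_pos: [463.0, -266.7, 198.3]
tool_rot: [3.139, -0.001, 0.902]
force: [-0.5, -0.2, 0.1]
width: 85.3
gripper_force: 0.0
clock: 20.4
eef_pos: [422.2, -282.2, 198.0]
tool_rot: [3.141, -0.001, 0.114]
force: [0.4, -0.1, 0.1]
width: 85.2
gripper_force: 0.0
clock: 21.02
eef_pos: [422.4, -282.3, 196.7]
tool_rot: [-3.142, 0.0, 0.12]
force: [0.2, -0.3, 0.3]
width: 85.1
gripper_force: 0.0
[ 422.38132633 -282.2904015   196.64485532] [-3.14143698e+00  6.41207152e-05  1.19830874e-01] [ 0.55386235 -0.29293619  0.32616526]
knob 652 [251.29141104 172.29601227] [ 424.50603696 -279.95850078]
```

View pics/w6.png

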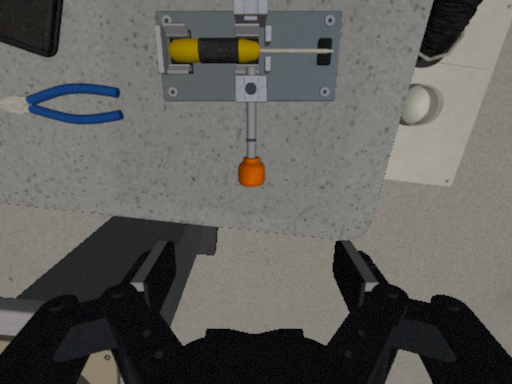

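The driver lies in the cradle with its handle in both saddles at (170–260, 50) and the blade through the slotted wall, released. The knob is out at (251,172). Next I'll grip the knob and push it home.

```bash
python3 -m creep '[{"dx":0.005,"dy":0.007,"dz":-0.1,"rx":0,"ry":0,"rz":0,"grip":-1},{"dx":0.005,"dy":0.007,"dz":-0.2,"rx":0,"ry":0,"rz":0,"grip":-1},{"dx":0.005,"dy":0.007,"dz":-0.3,"rx":0,"ry":0,"rz":0,"grip":-1},{"dx":0.005,"dy":0.007,"dz":-0.38,"rx":0,"ry":0,"rz":0,"grip":-1},{"dx":0.005,"dy":0.007,"dz":-0.417,"rx":0,"ry":0,"rz":0,"grip":-1}]'
python3 -m creep '[{"dx":0,"dy":0,"dz":0,"rx":0,"ry":0,"rz":0,"grip":-1},{"dx":0,"dy":0,"dz":0,"rx":0,"ry":0,"rz":0,"grip":0},{"dx":0,"dy":0,"dz":0,"rx":0,"ry":0,"rz":0,"grip":0.5},{"dx":0,"dy":0,"dz":0,"rx":0,"ry":0,"rz":0,"grip":1},{"dx":0,"dy":0,"dz":0,"rx":0,"ry":0,"rz":0,"grip":1}]'
python3 -m creep '[{"dx":0.012,"dy":0.0015,"dz":0,"rx":0,"ry":0,"rz":0,"grip":1},{"dx":0.025,"dy":0.003,"dz":0,"rx":0,"ry":0,"rz":0,"grip":1},{"dx":0.038,"dy":0.0047,"dz":0,"rx":0,"ry":0,"rz":0,"grip":1},{"dx":0.05,"dy":0.0062,"dz":0,"rx":0,"ry":0,"rz":0,"grip":1},{"dx":0.063,"dy":0.0078,"dz":0,"rx":0,"ry":0,"rz":0,"grip":1}]'
```

```text
clock: 21.7
eef_pos: [423.7, -279.0, 28.3]
tool_rot: [-3.14, 0.002, 0.12]
force: [-0.4, 0.1, 0.6]
width: 85.4
gripper_force: 0.0
clock: 22.32
eef_pos: [424.8, -278.9, 30.9]
tool_rot: [-3.141, -0.001, 0.12]
force: [-0.9, 2.3, 7.8]
width: 28.2
gripper_force: 58.5
clock: 22.95
eef_pos: [448.4, -276.0, 30.9]
tool_rot: [-3.14, 0.002, 0.119]
force: [-4.0, 1.3, 9.0]
width: 28.2
gripper_force: 58.7
```

```bash
python3 -m creep '[{"dx":0.012,"dy":0.0015,"dz":0,"rx":0,"ry":0,"rz":0,"grip":1},{"dx":0.025,"dy":0.003,"dz":0,"rx":0,"ry":0,"rz":0,"grip":1},{"dx":0.038,"dy":0.0047,"dz":0,"rx":0,"ry":0,"rz":0,"grip":1},{"dx":0.05,"dy":0.0062,"dz":0,"rx":0,"ry":0,"rz":0,"grip":1},{"dx":0.063,"dy":0.0078,"dz":0,"rx":0,"ry":0,"rz":0,"grip":1}]'
python3 -m creep '[{"dx":0.003,"dy":0.0004,"dz":0,"rx":0,"ry":0,"rz":0,"grip":1},{"dx":0.006,"dy":0.0007,"dz":0,"rx":0,"ry":0,"rz":0,"grip":1},{"dx":0.006,"dy":0.0007,"dz":0,"rx":0,"ry":0,"rz":0,"grip":1},{"dx":0.006,"dy":0.0007,"dz":0,"rx":0,"ry":0,"rz":0,"grip":1},{"dx":0.006,"dy":0.0007,"dz":0,"rx":0,"ry":0,"rz":0,"grip":1}]'
```

```text
clock: 23.58
eef_pos: [474.4, -272.8, 30.9]
tool_rot: [-3.141, 0.001, 0.119]
force: [-2.2, 2.0, 9.9]
width: 28.4
gripper_force: 58.9
clock: 24.2
eef_pos: [474.4, -272.8, 30.9]
tool_rot: [-3.14, 0.004, 0.118]
force: [-6.2, 1.7, 11.1]
width: 28.1
gripper_force: 59.2
```

```bash
python3 -m creep '[{"dx":-0.004,"dy":-0.0005,"dz":0,"rx":0,"ry":0,"rz":0,"grip":1},{"dx":-0.004,"dy":-0.0005,"dz":0,"rx":0,"ry":0,"rz":0,"grip":0.3},{"dx":-0.004,"dy":-0.0005,"dz":0,"rx":0,"ry":0,"rz":0,"grip":-0.4},{"dx":-0.004,"dy":-0.0005,"dz":0,"rx":0,"ry":0,"rz":0,"grip":-1},{"dx":-0.004,"dy":-0.0005,"dz":0,"rx":0,"ry":0,"rz":0,"grip":-1}]'
python3 -m creep '[{"dx":0,"dy":0,"dz":0.08,"rx":0,"ry":0,"rz":0,"grip":-1},{"dx":0,"dy":0,"dz":0.18,"rx":0,"ry":0,"rz":0,"grip":-1},{"dx":0,"dy":0,"dz":0.3,"rx":0,"ry":0,"rz":0,"grip":-1},{"dx":-0.05,"dy":0,"dz":0.42,"rx":0,"ry":0,"rz":0,"grip":-1},{"dx":-0.12,"dy":0,"dz":0.45,"rx":0,"ry":0,"rz":0,"grip":-1}]'
python3 -m creep '[{"dx":0,"dy":0,"dz":0,"rx":0,"ry":0,"rz":0,"grip":-1},{"dx":0,"dy":0,"dz":0,"rx":0,"ry":0,"rz":0,"grip":-1},{"dx":0,"dy":0,"dz":0,"rx":0,"ry":0,"rz":0,"grip":-1},{"dx":0,"dy":0,"dz":0,"rx":0,"ry":0,"rz":0,"grip":-1},{"dx":0,"dy":0,"dz":0,"rx":0,"ry":0,"rz":0,"grip":-1}]'
python3 - <<'E'
from h import *
c=get_calibration("wrist");im=get_image("wrist");cv2.imwrite("pics/w7.png",im[:,:,::-1])
for a,ce,pp in blobs(mask(im,(3,150,80),(14,255,255)),200):
    print("knob",a,ce,ray(c,[pp.min(0),pp.max(0)],47)[:,:2].mean(0))
E
```

```text
clock: 24.82
eef_pos: [475.8, -273.3, 29.8]
tool_rot: [3.141, -0.0, 0.12]
force: [0.7, 0.1, -0.4]
width: 82.0
gripper_force: 0.0
clock: 25.45
eef_pos: [429.4, -274.1, 212.9]
tool_rot: [3.138, -0.005, 0.121]
force: [-0.0, 0.3, 0.0]
width: 85.5
gripper_force: 0.0
clock: 26.08
eef_pos: [427.8, -273.1, 209.5]
tool_rot: [-3.141, 0.0, 0.12]
force: [-0.1, 0.3, 1.2]
width: 85.8
gripper_force: 0.0
knob 670 [258.97313433 129.77910448] [ 474.8937227  -273.40750334]
```

View pics/w7.png

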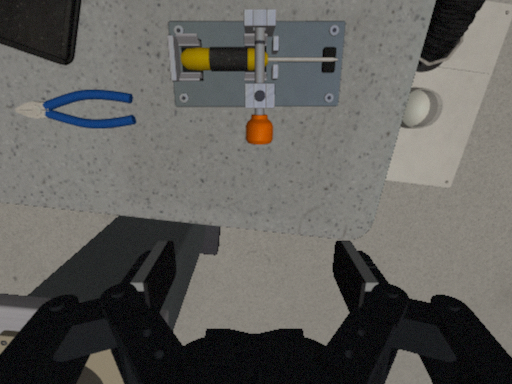

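The bolt now crosses over the handle into the keeper at (260,20). The knob is home at (259,130) and measures (474.9,-273.4), matching the start. The driver is still seated.

```bash
python3 -c "
from cell import ctrl
print(ctrl.finish_job())"
```

```text
the job is handed in; nothing more can be done
None
```

The yellow screwdriver is seated in the cradle and released, the knob is pushed home with the bolt across the handle, and the job is handed in at about 26 s; nothing else on the bench was touched.

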